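# Feed a sample carrier down the chute to the escapement stop

### The arm

A 7-joint arm with a two-finger parallel gripper is mounted at the origin on the work surface. World frame = base frame: x ahead of the robot, y to its left, z up, the work surface at z = 0. Lengths are in m, angles in rad, forces in N, time in s.
With the tool pointing down it reaches from about 0.4 to 0.9 m from the base axis. Payload 5.5 kg.
Tool frame: the origin (TCP) lies on the centre line of the jaws, within the pads' length; the fingertips stand 8 mm ahead of it and the grasp point (between the pads) lies 11 mm behind it; z points along the fingers, y is the direction in which the jaws open and shut (so a half turn about z gives the same grasp; the last joint's range is limited). The gripper opens to 92 mm and grips with 3 to 60 N. Pads are 19 mm wide; open, the fingers measure 130 mm over their backs; the gripper's body (75 mm by 190 mm) begins 47 mm behind the grasp point.
Start: joints at [-0.953, 0.501, -0.427, 1.55, 0.221, 1.138, -0.21], TCP at [0.226, 0.61, 0.235] pointing down, gripper open.
Joint ranges: [-2.88, 2.88], [-0.31, 2.03], [-1.54, 1.56], [0.2, 2.42], [-1.41, 4.55], [0.19, 2.02], [-2.57, 2.57]. Speed limits (rad/s): [2.57, 2.57, 3.14, 3.14, 3.14, 3.14, 3.14].

### API

Orientations are given as a rotation vector (axis times angle).
In Python, from station import r, cams gives the robot as it stands. The module is installed in compiled form; this text tells all that it offers.
- The arm moves only by the tool play_rows, never from a script. Its argument "targets" is a list of rows, each a list of 4 numbers: the shift along the tool's x, y, z in m, then the turn about the tool's z in units of 10 degrees (1.0 is 10 degrees). A call has 1 to 8 rows; each row shifts and turns the commanded pose from where the row before left it, along the tool's axes as they then stand; what a row does not reach is not made up. A row lasts 1/8 s, in which the tool goes at most 62.5 mm and 10.7 degrees, less where a joint would pass 70% of its speed; a pose out of reach is approached as far as the arm can. A call with a gripper value outside its range is refused whole. "claw" is the finger opening in m, from 0 to 0.0918, set as the call begins (left out, the last holds). The fingers move at their own pace and stop on an object; the grip force is fixed at half the most. Time passes only in rows, so rows that do not move let the fingers close. It gives the time, the measured TCP pose, the force and the opening at its end, in the units of the state.
- r.read_state(): the state, without advancing time (a new reading comes with each control period).
- cams.camera(name): name is "side" or "top" or "wrist"; returns a dict with "pixels" (400x640x3 uint8, red, green, blue), "depth" (400x640 float32, m along the optical axis (not along the pixel's ray), 0 where there is no reading), "intrinsics" (3x3 intrinsics, pixels), "rvec" (rotation vector, rad) and "tvec" (3), from world to camera coordinates, as OpenCV has them; the wrist camera has in their place "hand_eye" (4x4, takes a point from camera to tool coordinates, whose origin is the TCP and whose axes are the flange's). Camera axes: x right, y down, z forward; pixel columns grow to the right and rows downward; lengths in m; the calibration is good to about 2 mm. A picture is of the moment at which its call begins: read the wrist's pose just before it.
- r.job_done(): hands the job in, once; it reports no verdict.
The state is a dict: "time": time; "joint_positions": joint angles; "joint_vel": joint speeds; "effort": joint torques, N m; "tcp_pos": TCP position; "eef_rot": TCP orientation; "contact_force": force on the tool from outside, world axes, zero at the start; "torque": the same for the moment, N m; "width": finger opening in m.
Only numpy, scipy, OpenCV 4.12 (cv2) and the standard library are available. Lean on these libraries where they do the work, as an engineer would, in place of code of your own. Each camera call takes 0.05 s, during which the arm holds its last target.

### The job

Take the sample carrier with the orange cap and set it upright on the blue entry zone at the top of the feeder's sloped chute. Then push it down the chute until the sprung red stop pushes back firmly (about 8 newtons on your fingers; more than 20 on the stop harms the escapement), hold it there for a moment, and leave it resting against the stop, standing flat in the chute. Do not disturb the other carriers or the jar.

Things in the scene. Friction and masses are not known exactly. Their poses are not given: they have to be found in the camera images.
- amber_center (a point): sample carrier: a black puck 48 mm in diameter, 26 high, with a clear vial 20 mm in diameter on it, its cap orange, 22 mm in diameter, from 40 to 60 mm above the underside (60 mm tall, 0.25 kg), standing on the work surface. Point on its axis, 30 mm above its underside; z along the axis. This is the carrier to load.
- amber: the same orange-capped carrier; origin at the centre of the puck's underside, z along its axis.
- blue_center (a point): sample carrier: a black puck 48 mm in diameter, 26 high, with a clear vial 20 mm in diameter on it, its cap blue, 22 mm in diameter, from 40 to 60 mm above the underside (60 mm tall, 0.25 kg), standing on the work surface. Point on its axis, 30 mm above its underside; z along the axis. Leave alone.
- green_center (a point): sample carrier: a black puck 48 mm in diameter, 26 high, with a clear vial 20 mm in diameter on it, its cap green, 22 mm in diameter, from 40 to 60 mm above the underside (60 mm tall, 0.25 kg), standing on the work surface. Point on its axis, 30 mm above its underside; z along the axis. Leave alone.
- jar_center (a point): a closed amber glass jar, 56 mm in diameter and 85 mm high, with a white lid; point on its axis half-way up. Leave alone.
- chute: fixed aluminium chute. Origin: on the sliding floor at its middle, 60 mm above the work surface; x downhill along the floor (slope 0.21 rad), y across, z square to it. Floor x = -135 to 135 mm, upper end open. Steel rails 10 mm high, 8 thick, inside 72 mm apart for x < -50 mm, narrowing to 54 mm apart for x > 0. Friction holds a carrier where it is put; pushing it takes 0.5 to 2 N (varies).
- entry (a point): centre of the blue entry zone painted on the chute floor at its upper end, 80 mm along the chute by 70 mm across; on the floor surface, at x = -92 mm of the chute, axes as the chute's.
- escapement: fixed white housing at the chute's lower end, 78 mm wide, 34 high; origin on the chute floor, axes as the chute's. It carries a red stop plate (44 mm wide, 4 to 24 mm above the floor) on a hand-set block whose setting is not measured: the plate's uphill face stands anywhere from 44 to 74 mm uphill of this origin. The plate is sprung: 1.2 N per mm for 8 mm, then solid.
There are look-alikes about, which are no part of the job. Leave any purple look-alike of the amber alone.

How it is judged:
On the way, in this order (a step that is already met when the one before it is completed fails the run):
1. the orange-capped carrier stands flat on the chute floor in the entry zone (its axis at x < -45 mm in the chute's frame) (x of amber_center in the frame of chute below -0.045 m and contact force between amber and chute above 0.5 N and y of amber_center in the frame of chute between -0.018 and 0.018 m and z of amber_center in the frame of chute between 0.024 and 0.036 m and angle between the z axis of amber and the z axis of chute, either way round below 0.12 rad), for 0.2 s.
2. standing flat in the chute, it is pushed against the sprung stop with more than 4 N for 0.25 s (contact force between amber and escapement above 4 N and y of amber_center in the frame of chute between -0.018 and 0.018 m and z of amber_center in the frame of chute between 0.024 and 0.036 m and angle between the z axis of amber and the z axis of chute, either way round below 0.12 rad), for 0.25 s.
At the end, for the whole second after the job is handed in: the orange-capped carrier stands flat on the chute floor between the rails (axis within 0.12 rad of the floor's normal, within 18 mm of the centre line, its point 24 to 36 mm above the floor) in the lower half (x > 0), at rest (under 10 mm/s) and touching the stop (over 0.2 N) (contact force between amber and escapement above 0.2 N and x of amber_center in the frame of chute above 0 m and y of amber_center in the frame of chute between -0.018 and 0.018 m and z of amber_center in the frame of chute between 0.024 and 0.036 m and angle between the z axis of amber and the z axis of chute, either way round below 0.12 rad and linear speed of amber below 0.01 m/s).
It fails at once if the stop or its housing is pushed with more than 20 N (contact force between any of amber, the fingers, the arm and escapement above 20 N).
It fails at once if the blue-capped carrier is moved more than 15 mm (distance of blue_center from where it was at the start of the episode above 0.015 m).
It fails at once if the green-capped carrier is moved more than 15 mm (distance of green_center from where it was at the start of the episode above 0.015 m).
It fails at once if the jar is moved more than 15 mm (distance of jar_center from where it was at the start of the episode above 0.015 m).
It also fails if it takes over 58 s, if anything falls off the work surface, if the arm or the gripper's body presses on something with over 40 N, if the wrist force passes 120 N, or if a joint passes its speed limit or range.

## Working session

There is one attempt and no reset: what is moved stays moved. The work goes in short steps, Python scripts to look and compute and a tool call to move; the robot and the scene stay as the last step left them, time stands still between calls to the robot, and variables do not carry over. Pictures are saved under pics/ and viewed, and the job is handed in when it is done.

Besides the shell and the picture viewer there is one more tool, called after "Request:" as name(argument=value, ...) on one line, values as JSON. play_rows: Moves the arm, as the interface text tells. Its arguments: {"type":"object","properties":{"targets":{"type":"array"},"claw":{"type":"number"}},"required":["targets"]}

```bash
mkdir -p pics
python3 - <<'E'
from station import r,cams
import cv2,numpy as np
s=r.read_state()
for k in s: print(k,np.round(s[k],4))
for n in("side","top","wrist"):
    c=cams.camera(n); cv2.imwrite(f"pics/{n}0.png",c["pixels"][:,:,::-1])
    np.savez(f"{n}0.npz",**c)
    print(n,{k:np.round(c[k],4).tolist() for k in c if k not in("pixels","depth")})
E
```

```text
time 0.0
joint_positions [-0.9528  0.5019 -0.4268  1.5515  0.2208  1.1383 -0.2103]
joint_vel [-0.0003  0.0004 -0.0006  0.0001  0.001  -0.0011  0.0003]
effort [ 1.00000e-03 -5.66599e+01 -5.81590e+00 -2.79102e+01 -6.86000e-02
  3.11000e-02  2.00000e-04]
tcp_pos [0.2256 0.6089 0.2337]
eef_rot [-0.5542 -3.0919  0.0031]
contact_force [-0.6923  0.2491 -0.5006]
torque [-0.0183 -0.015  -0.018 ]
width 0.0921
side {'intrinsics': [[457.7929, 0.0, 314.7632], [0.0, 457.7929, 196.7527], [0.0, 0.0, 1.0]], 'rvec': [2.1878, -0.1668, 0.1035], 'tvec': [-0.5602, 0.1549, 0.9429]}
top {'intrinsics': [[447.6177, 0.0, 318.1189], [0.0, 447.6177, 200.1248], [0.0, 0.0, 1.0]], 'rvec': [1.9753, -2.2331, 0.2434], 'tvec': [0.111, 0.5778, 0.9895]}
wrist {'intrinsics': [[328.0796, 0.0, 322.9], [0.0, 328.0796, 193.4743], [0.0, 0.0, 1.0]], 'hand_eye': [[-0.0007, -0.9525, -0.3044, 0.0816], [1.0, -0.0009, 0.0003, -0.0004], [-0.0006, -0.3044, 0.9525, -0.1496], [0.0, 0.0, 0.0, 1.0]]}
```

View pics/side0.png

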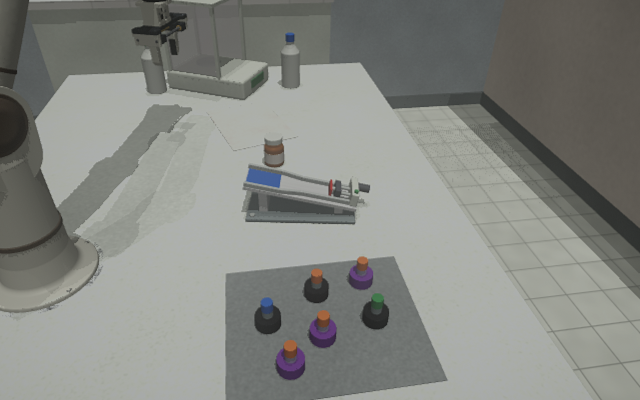

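View pics/top0.png

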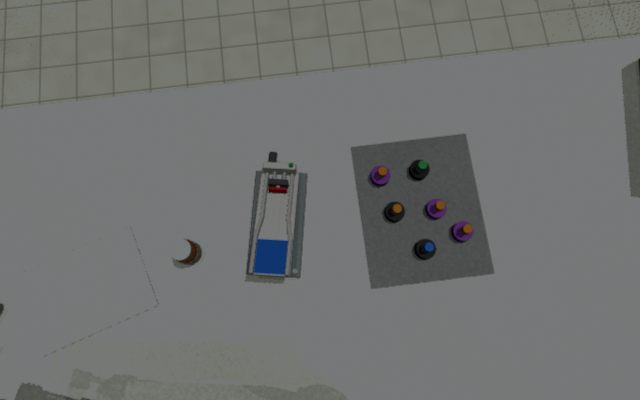

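View pics/wrist0.png

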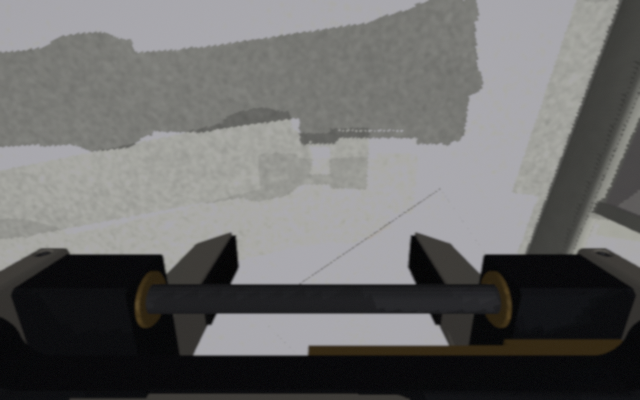

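The target is the only orange cap on a black puck: top (397,210), side (317,280). The chute's blue zone is at about (271,257) in the top view, with the red stop at (278,188).

```bash
cat > h.py <<'E'
import numpy as np,cv2
from scipy.spatial.transform import Rotation as R
def load(n): 
    return dict(np.load(n+".npz"))
def Tcw(c):
    return R.from_rotvec(c["rvec"].ravel()).as_matrix(),np.array(c["tvec"]).ravel()
def ray(c,uv):
    Rm,t=Tcw(c); K=c["intrinsics"]
    d=np.linalg.inv(K)@np.array([uv[0],uv[1],1.]); return -Rm.T@t, Rm.T@d
def onplane(c,uv,p,n=(0,0,1)):
    o,d=ray(c,uv); n=np.array(n,float); return o+d*(np.dot(n,np.array(p)-o)/np.dot(n,d))
def cloud(c,m):
    Rm,t=Tcw(c); v,u=np.nonzero(m&(c["depth"]>0)); z=c["depth"][v,u]
    K=c["intrinsics"]; P=np.stack([(u-K[0,2])/K[0,0]*z,(v-K[1,2])/K[1,1]*z,z],1); return (P-t)@Rm
def hsv(c): return cv2.cvtColor(c["pixels"],cv2.COLOR_RGB2HSV)
def comps(m,minA=15):
    n,l,s,ce=cv2.connectedComponentsWithStats(m.astype(np.uint8)); return [(i,s[i],ce[i],l==i) for i in range(1,n) if s[i][4]>=minA]
E
python3 - <<'E'
from h import *
for n in("top0","side0"):
    c=load(n);H=hsv(c);h,s,v=H[...,0],H[...,1],H[...,2]
    for nm,m in(("orange",(h<16)&(h>3)&(s>150)&(v>90)),("blue",(h>100)&(h<125)&(s>150)&(v>60)),("red",((h<3)|(h>174))&(s>150)&(v>60))):
        for i,st,ce,mm in comps(m):
            P=cloud(c,mm); print(n,nm,st,ce.round(1),np.median(P,0).round(4),"onz.06",onplane(c,ce,(0,0,.06)).round(4),P[:,2].max().round(3))
            if nm=="blue" and st[4]>300:
                q=P.mean(0); U,S,V=np.linalg.svd(P-q); print("plane n",V[2],"resid",S[2]/len(P)**.5)
                ct=max(cv2.findContours(mm.astype(np.uint8),0,2)[0],key=cv2.contourArea)
                rc=cv2.minAreaRect(ct); ap=cv2.approxPolyDP(ct,5,True)[:,0]; print(rc,ap.tolist())
                np.save(n+"_bluequad.npy",ap)
                for a in ap: print(onplane(c,a,q,V[2]).round(4))
    # dark puck
    m=(v<45)
    for i,st,ce,mm in comps(m,60):
        print(n,"dark",st,ce.round(1),onplane(c,ce,(0,0,.02)).round(4))
E
```

```text
top0 orange [379 167   8   7  25] [382.2 169.4] [ 0.6447 -0.1226  0.0601] onz.06 [ 0.6443 -0.1224  0.06  ] 0.064
top0 blue [ 254  239   34   35 1000] [270.6 256.4] [0.4674 0.1619 0.08  ] onz.06 [0.4696 0.1643 0.06  ] 0.091
plane n [ 0.207702   -0.04174806  0.97730086] resid 0.0017615471830163259
((270.37298583984375, 256.3975524902344), (30.51054573059082, 33.679298400878906), 5.19442892074585) [[259, 239], [254, 271], [284, 273], [287, 241]]
[0.5113 0.1856 0.0716]
[0.4389 0.2013 0.0876]
[0.4264 0.1356 0.0875]
[0.4988 0.1223 0.0715]
top0 blue [424 242  10  10  76] [428.9 246.4] [ 0.4478 -0.2013  0.0599] onz.06 [ 0.4479 -0.201   0.06  ] 0.065
top0 red [268 187  19   3  46] [276.8 188.1] [0.6264 0.1326 0.0689] onz.06 [0.6292 0.1336 0.06  ] 0.073
top0 dark [407 160  22  21 279] [416.9 171.4] [ 0.6395 -0.2144  0.02  ]
top0 dark [268 179  20   9 107] [277.1 183.2] [0.6521 0.1344 0.02  ]
top0 dark [383 202  22  21 267] [392.4 213.2] [ 0.5423 -0.1372  0.02  ]
top0 dark [424 204  15  16  65] [428.2 213.2] [ 0.5315 -0.2237  0.02  ]
top0 dark [450 226  15  17  69] [454.1 235.5] [ 0.47   -0.276
[... 220 characters left out ...]
13  11 109] [290.  345.8] [ 0.4786 -0.2986  0.0608] onz.06 [ 0.4786 -0.2982  0.06  ] 0.063
side0 blue [267 299   5   7  16] [269.3 302.1] [ 0.4539 -0.2037  0.061 ] onz.06 [ 0.453  -0.2025  0.06  ] 0.062
side0 dark [132  13  54  22 392] [160.4  26.4] [0.0496 1.7373 0.02  ]
side0 dark [169  40   8  15  71] [172.7  46.5] [0.1402 1.4    0.02  ]
side0 dark [ 0 68 17  6 67] [ 8.2 70.8] [-0.469   1.1674  0.02  ]
side0 dark [  0  95  27  62 969] [ 11.1 129.6] [-0.2744  0.6364  0.02  ]
side0 dark [305 288  23  15 172] [315.9 296.6] [ 0.5428 -0.1664  0.02  ]
side0 dark [363 302  25  27 298] [373.  319.1] [ 0.6365 -0.2345  0.02  ]
side0 dark [257 312  24  22 168] [271.1 326.9] [ 0.4527 -0.2246  0.02  ]
```

Run:
```python
import cv2
a=cv2.imread("pics/top0.png");cv2.imwrite("pics/topz.png",cv2.resize(a[135:295,235:475],None,fx=3.3,fy=3.3,interpolation=2)[:528])
a=cv2.imread("pics/side0.png");cv2.imwrite("pics/sidez.png",cv2.resize(a[120:310,220:420],None,fx=3.1,fy=3.1,interpolation=2))
```

```text
(no output)
```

View pics/topz.png

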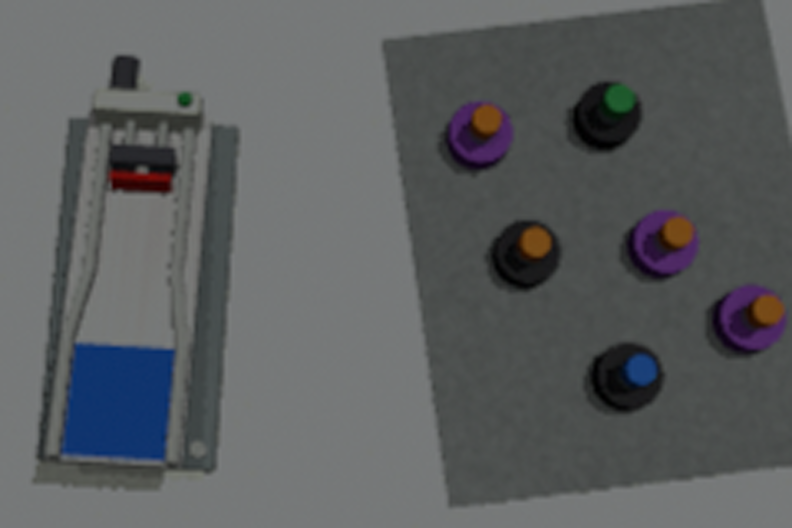

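View pics/sidez.png

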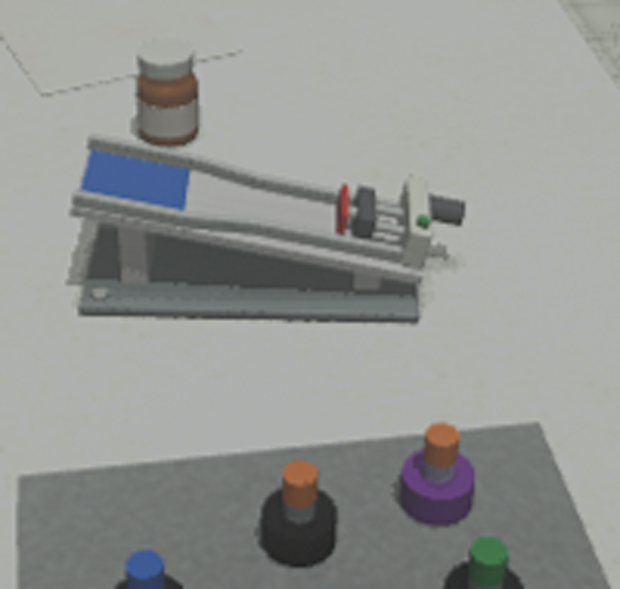

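Run:
```python
from h import *
from scipy.optimize import least_squares
for n,box in(("top0",(375,195,415,230)),("side0",(300,262,335,300))):
    c=load(n);h,s,v=[hsv(c)[...,k] for k in range(3)]
    M=np.zeros(h.shape,bool);M[box[1]:box[3],box[0]:box[2]]=1
    m=M&(h<20)&(s>120)&(v>70)
    for i,st,ce,mm in comps(m,8): print(n,st,ce, onplane(c,ce,(0,0,.06)).round(4), onplane(c,ce,(0,0,.052)).round(4),cloud(c,mm).mean(0).round(4))
# side blue zone and jar
for n in("top0","side0"):
    c=load(n);h,s,v=[hsv(c)[...,k] for k in range(3)]
    m=(h>100)&(h<130)&(s>100)&(v>40)
    for i,st,ce,mm in comps(m,200):
        pl=(0,0,0.0792);print(n,"bluezone",st,ce,onplane(c,ce,pl).round(4))
    m=((h<6)|(h>172))&(s>120)&(v>40)
    for i,st,ce,mm in comps(m,20): print(n,"red",st,ce,onplane(c,ce,(0,0,.06)).round(4),cloud(c,mm).mean(0).round(4))
```

```text
top0 [393 204   9   9  68] [397.02941176 207.94117647] [ 0.5465 -0.1425  0.06  ] [ 0.548  -0.1441  0.052 ] [ 0.5469 -0.1429  0.0582]
side0 [312 269  10  15 120] [316.775      275.51666667] [ 0.5463 -0.1505  0.06  ] [ 0.5477 -0.1428  0.052 ] [ 0.547  -0.1469  0.0563]
top0 bluezone [ 253  239   35   36 1045] [270.38851675 256.36363636] [0.4677 0.1628 0.0792]
top0 red [268 186  19   7 107] [277.30841121 189.30841121] [0.6261 0.1327 0.06  ] [0.6252 0.1326 0.0634]
side0 bluezone [247 169  34  19 427] [263.735363   177.61826698] [0.4697 0.1699 0.0792]
side0 red [330 180   2  11  20] [330.55 185.  ] [0.6285 0.1443 0.06  ] [0.6252 0.1291 0.0706]
```

Request:
play_rows(targets=[[-0.04, -0.042, 0, 0], [-0.04, -0.042, 0, 0], [-0.04, -0.042, 0, 0], [-0.04, -0.042, 0, 0], [-0.04, -0.042, 0, 0], [-0.04, -0.042, 0, 0], [-0.04, -0.042, 0, 0], [-0.04, -0.042, 0, 0]], claw=0.06)

```text
time: 1.15
tcp_pos: [0.4096, 0.1814, 0.2348]
eef_rot: [0.554, 3.092, 0.0]
contact_force: [1.0, 0.3, 0.4]
width: 0.0601
```

```bash
cat > go.py <<'E'
import sys
from station import r
from h import *
np.set_printoptions(suppress=True)
s=r.read_state();M=R.from_rotvec(s["eef_rot"]).as_matrix();p=np.array(s["tcp_pos"])
print("t",s["time"],"tcp",p.round(4),"F",np.round(s["contact_force"],2),"w",round(s["width"],4),"yaw y",np.degrees(np.arctan2(M[1,1],M[0,1])).round(2),"z",M[:,2].round(3),"j",np.round(s["joint_positions"],2))
if len(sys.argv)>3:
    d=np.array(list(map(float,sys.argv[1:4])))-p; print("tool delta",(M.T@d).round(4))
E
python3 go.py 0.547 -0.1435 0.16
```

```text
t 1.15 tcp [0.4096 0.1814 0.2348] F [1.03 0.28 0.43] w 0.0601 yaw y 69.68 z [ 0.  0. -1.] j [-0.25  0.12 -0.24  2.04  0.03  0.99  0.71]
tool delta [-0.2417 -0.257   0.0748]
```

Request:
play_rows(targets=[[-0.04, -0.043, 0.01, 0], [-0.04, -0.043, 0.01, 0], [-0.04, -0.043, 0.01, 0], [-0.04, -0.043, 0.01, 0], [-0.04, -0.043, 0.01, 0], [-0.042, -0.042, 0.01, 0], [0, 0, 0, -0.93], [0, 0, 0, 0]])

```text
time: 2.15
tcp_pos: [0.5464, -0.1421, 0.174]
eef_rot: [-0.306, -3.125, -0.001]
contact_force: [0.8, 0.3, -0.2]
width: 0.0599
```

```bash
python3 go.py 0.547 -0.1435 0.041
python3 - <<'E'
from station import r,cams
from h import *
s=r.read_state();c=cams.camera("wrist");cv2.imwrite("pics/w1.png",c["pixels"][:,:,::-1])
M=R.from_rotvec(s["eef_rot"]).as_matrix();p=np.array(s["tcp_pos"]);E=c["hand_eye"]
h,sa,v=[hsv(c)[...,k] for k in range(3)]
m=(h<20)&(sa>120)&(v>60)
for i,st,ce,mm in comps(m,40):
    d=np.linalg.inv(c["intrinsics"])@np.r_[ce,1]; o=M@E[:3,3]+p; d=M@E[:3,:3]@d
    print(st,ce.round(1),[(o+d*((z-o[2])/d[2])).round(4) for z in(.06,.052)])
E
```

```text
t 2.15 tcp [ 0.5464 -0.1421  0.174 ] F [ 0.8   0.26 -0.2 ] w 0.0599 yaw y 78.83 z [-0.001  0.001 -1.   ] j [ 0.23  0.39 -0.02  1.84  0.01  0.92  1.57]
tool delta [-0.0011 -0.0013  0.133 ]
[106 134  38  27 799] [124.1 146.4] [array([ 0.4784, -0.2925,  0.06  ]), array([ 0.4787, -0.2975,  0.052 ])]
[310 175  26  29 631] [322.5 189.3] [array([ 0.545 , -0.1427,  0.06  ]), array([ 0.5474, -0.1432,  0.052 ])]
[193 191  30  29 620] [207.6 205.2] [array([ 0.5398, -0.2415,  0.06  ]), array([ 0.542, -0.245,  0.052])]
[620 210  20  18 242] [631.6 216.5] [array([0.621 , 0.1144, 0.06  ]), array([0.6257, 0.1217, 0.052 ])]
[353 264  23  21 403] [363.  275.1] [array([ 0.6328, -0.1223,  0.06  ]), array([ 0.6378, -0.1221,  0.052 ])]
[197 272  20  56 411] [204.2 299.4] [array([ 0.6294, -0.2728,  0.06  ]), array([ 0.6344, -0.2772,  0.052 ])]
[429 272  21  56 406] [441.7 299.3] [array([ 0.6729, -0.0538,  0.06  ]), array([ 0.6792, -0.0516,  0.052 ])]
[ 245  340  326   15 2936] [434.7 348.8] [array([ 0.7292, -0.0656,  0.06  ]), array([ 0.7372, -0.0637,  0.052 ])]
```

View pics/w1.png

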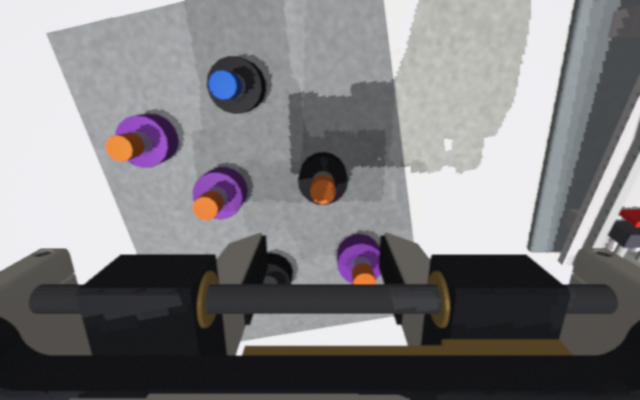

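Request:
play_rows(targets=[[-0.001, -0.001, 0.035, 0], [0, 0, 0.035, 0], [0, 0, 0.033, 0], [0, 0, 0.02, 0], [0, 0, 0.01, 0], [0, 0, 0, 0]])

```text
time: 2.95
tcp_pos: [0.5474, -0.1421, 0.0416]
eef_rot: [-0.302, -3.126, -0.0]
contact_force: [0.1, 0.2, 0.9]
width: 0.0603
```

Request:
play_rows(targets=[[0, 0, 0, 0], [0, 0, 0, 0], [0, 0, 0, 0], [0, 0, 0, 0], [0, 0, 0, 0]], claw=0.0)

```text
time: 3.58
tcp_pos: [0.5478, -0.1428, 0.0419]
eef_rot: [0.302, 3.127, 0.0]
contact_force: [-0.9, 0.9, 0.9]
width: 0.0213
```

```bash
python3 go.py 0.547 -0.1435 0.2
```

```text
t 3.575 tcp [ 0.5478 -0.1428  0.0419] F [-0.94  0.88  0.88] w 0.0213 yaw y 78.97 z [ 0.  0. -1.] j [ 0.22  0.58 -0.02  1.9   0.02  0.66  1.57]
tool delta [ 0.0006 -0.0008 -0.1581]
```

Request:
play_rows(targets=[[0, 0, -0.03, 0], [0, 0, -0.05, 0], [0, 0, -0.05, 0], [0.02, 0.045, -0.02, 0], [0.022, 0.05, 0, 0], [0.022, 0.05, 0, 0], [0.022, 0.05, 0, 0], [0.022, 0.05, 0, 0]])

```text
time: 4.58
tcp_pos: [0.4873, 0.1196, 0.1913]
eef_rot: [-0.302, -3.126, 0.001]
contact_force: [1.0, -0.1, -2.6]
width: 0.021
```

Request:
play_rows(targets=[[0.022, 0.04, 0, 0], [0, 0, 0, 0], [0, 0, 0, 0]])

```text
time: 4.95
tcp_pos: [0.4741, 0.161, 0.1913]
eef_rot: [-0.301, -3.126, 0.002]
contact_force: [0.1, -0.1, -3.1]
width: 0.0211
```

```bash
python3 go.py 0.4747 0.1607 0.15
python3 - <<'E'
from station import r,cams
from h import *
for n in("wrist","top"):
    s=r.read_state();c=cams.camera(n);cv2.imwrite(f"pics/{n}2.png",c["pixels"][:,:,::-1]);np.savez(n+"2.npz",p=s["tcp_pos"],e=s["eef_rot"],**c)
E
```

```text
t 4.95 tcp [0.4741 0.161  0.1913] F [ 0.09 -0.05 -3.11] w 0.0211 yaw y 78.99 z [-0.001 -0.001 -1.   ] j [-0.23  0.26 -0.18  1.97  0.06  0.92  0.94]
tool delta [-0.0007 -0.0001  0.0413]
```

View pics/wrist2.png

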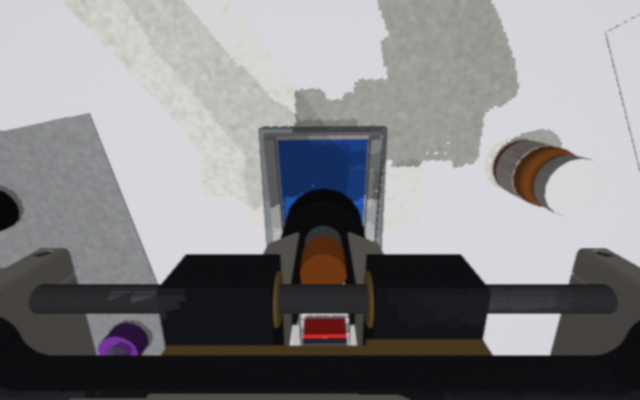

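View pics/top2.png

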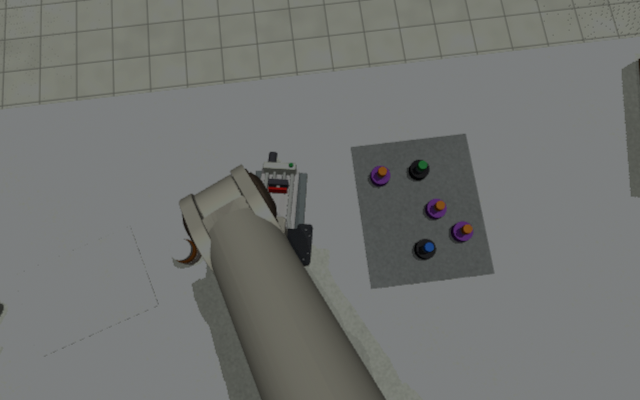

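Run:
```python
from h import *
d=load("wrist2");M=R.from_rotvec(d["e"]).as_matrix();E=d["hand_eye"];p=d["p"]
h,s,v=[hsv(d)[...,k] for k in range(3)]
m=(h>100)&(h<130)&(s>100)&(v>40)
for row in(140,145,160,180):
    u=np.nonzero(m[row,200:450])[0]+200
    if len(u): print(row,u.min(),u.max(),(u.min()+u.max())/2)
vv=np.nonzero(m[:,310:335].any(1))[0];print(vv.min())
def P(u,v,z):
    dd=M@E[:3,:3]@np.linalg.inv(d["intrinsics"])@np.array([u,v,1.]);o=M@E[:3,3]+p;return o+dd*(z-o[2])/dd[2]
print("upper edge mid",P(323.5,vv.min(),.0875).round(4))
mr=((h<6)|(h>172))&(s>150)&(v>40)
for i,st,ce,_ in comps(mr,40): print(st,ce,P(ce[0],st[1]+st[3],.055).round(4),P(*ce,.06).round(4))
a=np.array([.468,.162]);print("pred upper edge",a-.04*.978*np.array([.982,-.191]))
```

```text
140 281 367 324.0
145 278 367 322.5
160 279 366 322.5
180 281 364 322.5
140
upper edge mid [0.4309 0.1693 0.0875]
[304 319  42  20 792] [324.44823232 328.58333333] [0.6435 0.1289 0.055 ] [0.6262 0.1323 0.06  ]
pred upper edge [0.42958416 0.16947192]
```

Request:
play_rows(targets=[[0, 0, 0.03, 0], [0, 0, 0.025, 0], [0, 0, 0.009, 0], [0, 0, 0, 0]])

```text
time: 5.55
tcp_pos: [0.4745, 0.1608, 0.1274]
eef_rot: [-0.304, -3.126, 0.001]
contact_force: [0.1, -0.1, -2.7]
width: 0.0213
```

Request:
play_rows(targets=[[0, 0, 0.002, 0], [0, 0, 0.001, 0], [0, 0, 0.001, 0]])

```text
time: 5.92
tcp_pos: [0.4752, 0.1619, 0.1244]
eef_rot: [0.302, 3.125, 0.001]
contact_force: [0.4, -0.2, 1.5]
width: 0.0212
```

Request:
play_rows(targets=[[0, 0, 0.001, 0], [0, 0, 0.001, 0], [0, 0, 0.001, 0]])

```text
time: 6.3
tcp_pos: [0.4774, 0.1618, 0.123]
eef_rot: [0.302, 3.122, 0.002]
contact_force: [2.8, -1.9, 11.6]
width: 0.0213
```

Request:
play_rows(targets=[[0, 0, 0.001, 0], [0, 0, 0.001, 0], [0, 0, 0, 0]])

```text
time: 6.68
tcp_pos: [0.4791, 0.1618, 0.1218]
eef_rot: [0.303, 3.118, 0.004]
contact_force: [3.5, -3.4, 12.4]
width: 0.0213
```

Request:
play_rows(targets=[[0, 0, 0.001, 0], [0, 0, 0, 0]])

```text
time: 6.92
tcp_pos: [0.4799, 0.1618, 0.1213]
eef_rot: [0.303, 3.117, 0.004]
contact_force: [4.2, -3.6, 14.4]
width: 0.021
```

Request:
play_rows(targets=[[0, 0, 0, 0], [0, 0, 0, 0], [0, 0, 0, 0]], claw=0.045)

```text
time: 7.3
tcp_pos: [0.4738, 0.1618, 0.1173]
eef_rot: [-0.301, -3.126, 0.0]
contact_force: [-0.2, 0.6, 0.1]
width: 0.044
```

```bash
python3 go.py
python3 - <<'E'
from station import r,cams
from h import *
for n in("wrist","side"):
    s=r.read_state();c=cams.camera(n);cv2.imwrite(f"pics/{n}3.png",c["pixels"][:,:,::-1] if n=="wrist" else cv2.resize(c["pixels"][120:310,220:420,::-1],None,fx=3,fy=3,interpolation=2))
E
```

```text
t 7.3 tcp [0.4738 0.1618 0.1173] F [-0.19  0.65  0.12] w 0.044 yaw y 79.0 z [-0.001 -0.    -1.   ] j [-0.24  0.37 -0.17  2.02  0.09  0.75  0.92]
```

View pics/wrist3.png

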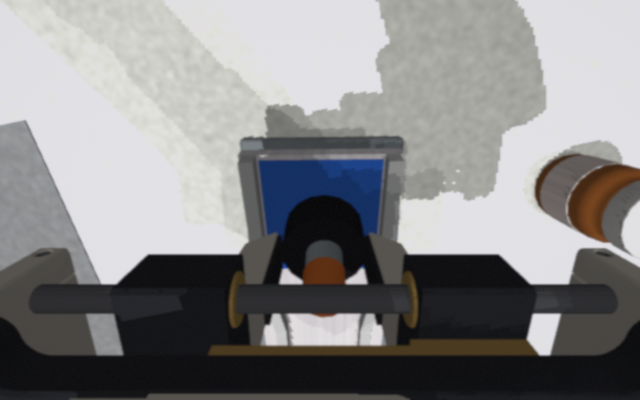

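View pics/side3.png

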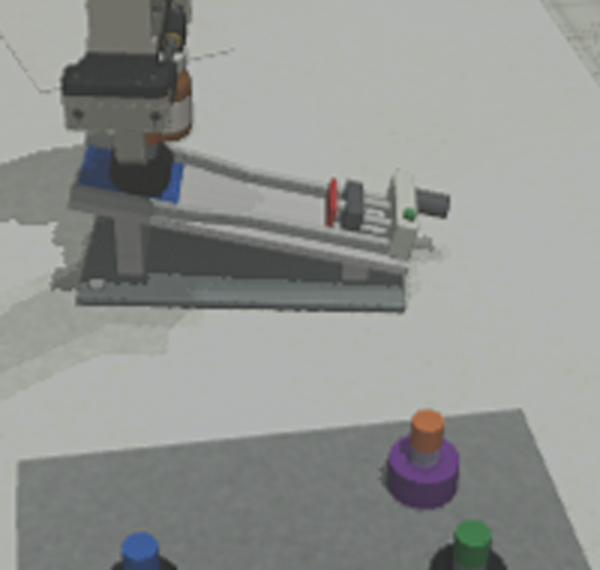

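Request:
play_rows(targets=[[0, 0, -0.02, 0], [0, 0, -0.03, 0], [0, 0, -0.03, 0], [0.03, 0, 0, 0], [0.03, 0, 0, 0], [0, 0, 0, 0]])

```text
time: 8.15
tcp_pos: [0.4134, 0.1735, 0.1975]
eef_rot: [-0.298, -3.126, 0.001]
contact_force: [0.4, -0.1, -0.2]
width: 0.0452
```

```bash
python3 go.py
python3 - <<'E'
from station import r,cams
from h import *
for n in("wrist","side"):
    s=r.read_state();c=cams.camera(n);cv2.imwrite(f"pics/{n}4.png",c["pixels"][:,:,::-1] if n=="wrist" else cv2.resize(c["pixels"][120:310,220:420,::-1],None,fx=3,fy=3,interpolation=2))
    np.savez(n+"4.npz",p=s["tcp_pos"],e=s["eef_rot"],**c)
E
```

```text
t 8.15 tcp [0.4134 0.1735 0.1975] F [ 0.39 -0.07 -0.25] w 0.0452 yaw y 79.12 z [-0.001 -0.001 -1.   ] j [-0.26  0.17 -0.21  2.08  0.04  0.9   0.88]
```

View pics/wrist4.png

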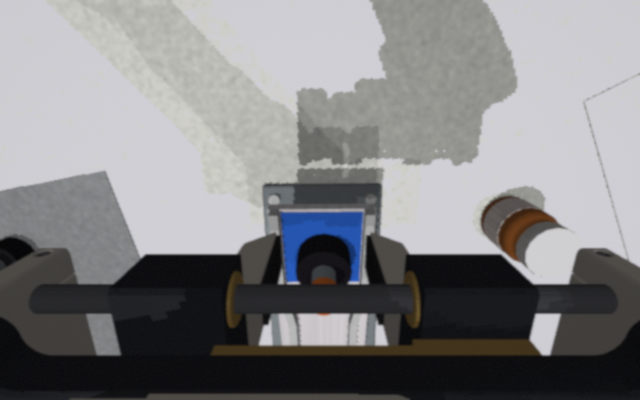

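View pics/side4.png

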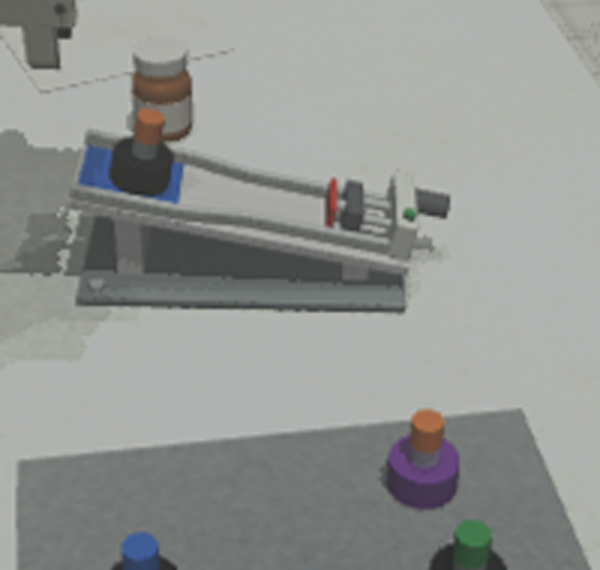

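```bash
cat >> h.py <<'E'
yaw=-0.188; sl=0.21
X=np.array([np.cos(yaw)*np.cos(sl),np.sin(yaw)*np.cos(sl),-np.sin(sl)]);Y=np.array([-np.sin(yaw),np.cos(yaw),0]);Z=np.cross(X,Y)
O=np.array([.4685,.162,.06+.092*np.sin(sl)])+.092*X
def chute(P): return (np.atleast_2d(P)-O)@np.stack([X,Y,Z],1)
def world(q): return O+q[0]*X+q[1]*Y+q[2]*Z
E
python3 - <<'E'
from h import *
print("O",O)
c=load("side4");h,s,v=[hsv(c)[...,k] for k in range(3)]
M=np.zeros(h.shape,bool);M[150:180,255:285]=1
for i,st,ce,mm in comps(M&(h<20)&(s>120)&(v>60),8):
    o,d=ray(c,ce); n=Y; P=o+d*np.dot(Y,O-o)/np.dot(Y,d)  # centre-line plane
    print(st,ce,"cloud",chute(cloud(c,mm).mean(0)).round(4),"on midplane",chute(P).round(4))
E
python3 go.py
```

```text
O [0.55689342 0.14518345 0.06      ]
[266 157   9   6  40] [269.825 159.05 ] cloud [[-0.0865 -0.0018  0.0606]] on midplane [[-0.0865 -0.      0.0595]]
t 8.25 tcp [0.4159 0.1732 0.1978] F [ 0.13 -0.36  0.08] w 0.0449 yaw y 79.0 z [ 0.001  0.    -1.   ] j [-0.26  0.17 -0.21  2.07  0.04  0.9   0.88]
```

Request:
play_rows(targets=[[0, 0, 0, 0], [0, 0, 0, 0], [0, 0, 0, 0]], claw=0.0)

```text
time: 8.62
tcp_pos: [0.4159, 0.173, 0.1975]
eef_rot: [-0.303, -3.127, 0.0]
contact_force: [0.1, 0.0, 0.1]
width: 0.0193
```

```bash
python3 go.py 0.4252 0.1703 0.1036
```

```text
t 8.625 tcp [0.4159 0.173  0.1975] F [0.12 0.01 0.06] w 0.0193 yaw y 78.94 z [-0. -0. -1.] j [-0.26  0.17 -0.21  2.07  0.04  0.9   0.88]
tool delta [-0.0097 -0.0008  0.0939]
```

Request:
play_rows(targets=[[-0.009, -0.001, 0.03, 0], [0, 0, 0.03, 0], [0, 0, 0.02, 0], [0, 0, 0.01, 0], [0, 0, 0.004, 0], [0, 0, 0, 0]])

```text
time: 9.38
tcp_pos: [0.4246, 0.1706, 0.104]
eef_rot: [0.302, 3.127, 0.0]
contact_force: [-0.1, -0.1, 0.9]
width: 0.0004
```

```bash
python3 go.py
python3 - <<'E'
from station import r,cams
from h import *
print("tcp in chute",chute(r.read_state()["tcp_pos"]).round(4))
c=cams.camera("side");cv2.imwrite("pics/side5.png",cv2.resize(c["pixels"][120:310,220:420,::-1],None,fx=3,fy=3,interpolation=2))
c=cams.camera("wrist");cv2.imwrite("pics/wrist5.png",c["pixels"][...,::-1])
E
```

```text
t 9.375 tcp [0.4246 0.1706 0.104 ] F [-0.12 -0.13  0.93] w 0.0004 yaw y 78.97 z [ 0.  0. -1.] j [-0.28  0.33 -0.19  2.13  0.1   0.69  0.85]
tcp in chute [[-0.141   0.0002  0.015 ]]
```

View pics/side5.png

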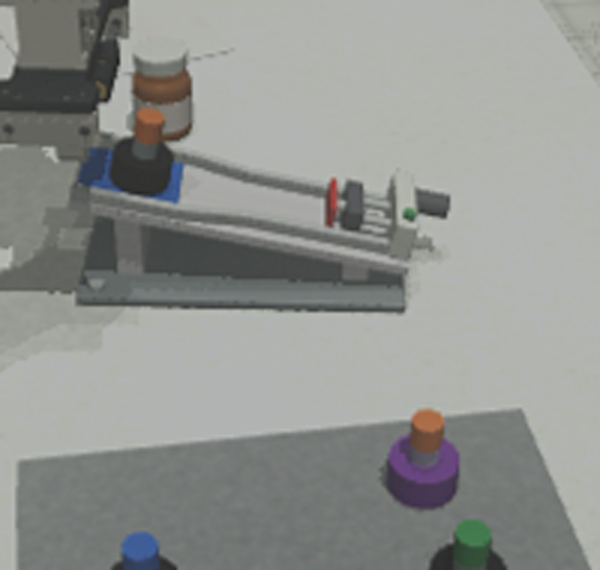

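View pics/wrist5.png

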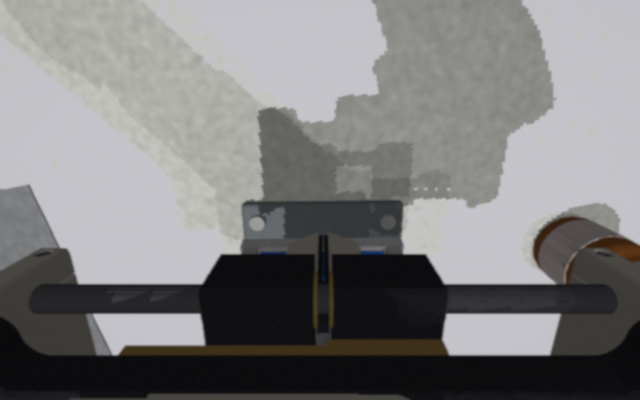

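Request:
play_rows(targets=[[-0.0098, 0, 0.002, 0], [-0.0059, 0, 0.0012, 0], [-0.0059, 0, 0.0012, 0], [-0.0059, 0, 0.0013, 0], [-0.0059, 0, 0.0012, 0], [-0.0059, 0, 0.0013, 0], [-0.0059, 0, 0.0012, 0], [-0.0059, 0, 0.0013, 0]])

```text
time: 10.48
tcp_pos: [0.4748, 0.1605, 0.0929]
eef_rot: [-0.302, -3.127, 0.0]
contact_force: [-1.5, 0.9, 1.9]
width: 0.0008
```

```bash
cat > st.py <<'E'
from station import r
from h import *
s=r.read_state();f=np.array(s["contact_force"]);print(s["time"],"chute tcp mm",(chute(s["tcp_pos"])*1000).round(1),"F chute",np.round([f@X,f@Y,f@Z],2))
E
python3 st.py
```

```text
10.475 chute tcp mm [[-88.6  -0.3  14.7]] F chute [-1.97  0.62  1.57]
```

Request:
play_rows(targets=[[-0.0078, 0, 0.0017, 0], [-0.0078, 0, 0.0016, 0], [-0.0078, 0, 0.0017, 0], [-0.0078, 0, 0.0016, 0], [-0.0078, 0, 0.0017, 0], [-0.0078, 0, 0.0016, 0], [-0.0059, 0, 0.0012, 0], [-0.0059, 0, 0.0013, 0]])

```text
time: 11.48
tcp_pos: [0.5322, 0.1494, 0.0805]
eef_rot: [-0.302, -3.127, 0.0]
contact_force: [-1.4, 0.1, 2.0]
width: 0.0003
```

```bash
python3 st.py;  python3 - <<'E'
from station import r,cams
from h import *
c=cams.camera("side");cv2.imwrite("pics/side6.png",cv2.resize(c["pixels"][120:310,220:420,::-1],None,fx=3,fy=3,interpolation=2))
E
```

```text
11.475 chute tcp mm [[-28.8  -0.5  14.8]] F chute [-1.8  -0.16  1.62]
```

View pics/side6.png

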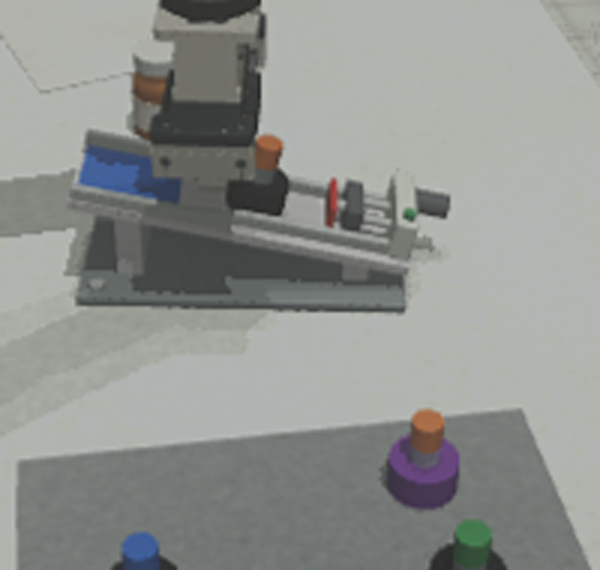

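Request:
play_rows(targets=[[-0.0049, 0, 0.001, 0], [-0.0049, 0, 0.001, 0], [-0.0049, 0, 0.001, 0], [-0.0049, 0, 0.001, 0], [-0.0039, 0, 0.0009, 0], [-0.002, 0, 0.0004, 0]])

```text
time: 12.28
tcp_pos: [0.5572, 0.1445, 0.0752]
eef_rot: [-0.302, -3.127, 0.0]
contact_force: [-0.9, 0.4, 0.2]
width: 0.0003
```

```bash
python3 st.py
```

```text
12.275 chute tcp mm [[-2.8 -0.7 15. ]] F chute [-1.02  0.19 -0.03]
```

Now small 1 mm rows, checking the force often.

Request:
play_rows(targets=[[-0.001, 0, 0.0002, 0], [-0.001, 0, 0.0002, 0], [-0.001, 0, 0.0002, 0], [-0.001, 0, 0.0002, 0], [-0.001, 0, 0.0002, 0], [-0.001, 0, 0.0002, 0]])

```text
time: 13.02
tcp_pos: [0.5629, 0.1434, 0.0741]
eef_rot: [-0.302, -3.127, -0.0]
contact_force: [-0.9, 0.2, -0.6]
width: 0.0004
```

```bash
python3 st.py
```

```text
13.025 chute tcp mm [[ 3.1 -0.6 15.1]] F chute [-0.74  0.   -0.78]
```

Request:
play_rows(targets=[[-0.001, 0, 0.0002, 0], [-0.001, 0, 0.0002, 0], [-0.001, 0, 0.0002, 0]])

```text
time: 13.4
tcp_pos: [0.5655, 0.1429, 0.0734]
eef_rot: [-0.302, -3.126, 0.0]
contact_force: [-2.1, 0.5, 0.1]
width: 0.0006
```

```bash
python3 st.py
```

```text
13.4 chute tcp mm [[ 5.9 -0.6 15. ]] F chute [-2.11  0.14 -0.33]
```

Request:
play_rows(targets=[[-0.001, 0, 0.0002, 0], [-0.001, 0, 0.0002, 0], [-0.001, 0, 0.0002, 0]])

```text
time: 13.78
tcp_pos: [0.5679, 0.1425, 0.0728]
eef_rot: [-0.301, -3.126, 0.0]
contact_force: [-4.0, 0.8, 2.7]
width: 0.0005
```

```bash
python3 st.py
```

```text
13.775 chute tcp mm [[ 8.4 -0.6 14.9]] F chute [-4.56  0.08  1.83]
```

Request:
play_rows(targets=[[-0.001, 0, 0.0002, 0], [-0.001, 0, 0.0002, 0]])

```text
time: 14.02
tcp_pos: [0.5693, 0.1423, 0.0724]
eef_rot: [-0.301, -3.124, 0.0]
contact_force: [-8.2, 1.6, 5.7]
width: 0.0006
```

```bash
python3 st.py
```

```text
14.025 chute tcp mm [[ 9.8 -0.5 14.8]] F chute [-9.35  0.07  3.86]
```

Request:
play_rows(targets=[[-0.001, 0, 0.0002, 0], [0, 0, 0, 0]])

```text
time: 14.28
tcp_pos: [0.57, 0.1422, 0.0723]
eef_rot: [-0.301, -3.124, 0.001]
contact_force: [-8.3, 2.0, 6.1]
width: 0.0003
```

```bash
python3 st.py
```

```text
14.275 chute tcp mm [[10.5 -0.4 14.8]] F chute [-9.64  0.44  4.2 ]
```

Request:
play_rows(targets=[[0, 0, 0, 0], [0, 0, 0, 0], [0, 0, 0, 0], [0, 0, 0, 0], [0, 0, 0, 0], [0, 0, 0, 0]])

```text
time: 15.02
tcp_pos: [0.5699, 0.1423, 0.0723]
eef_rot: [-0.3, -3.124, 0.001]
contact_force: [-7.4, 1.1, 5.8]
width: 0.0003
```

```bash
python3 st.py;  python3 - <<'E'
from station import r,cams
from h import *
c=cams.camera("side");cv2.imwrite("pics/side7.png",cv2.resize(c["pixels"][120:310,220:420,::-1],None,fx=3,fy=3,interpolation=2))
E
```

```text
15.025 chute tcp mm [[10.5 -0.4 14.8]] F chute [-8.54 -0.32  4.14]
```

View pics/side7.png

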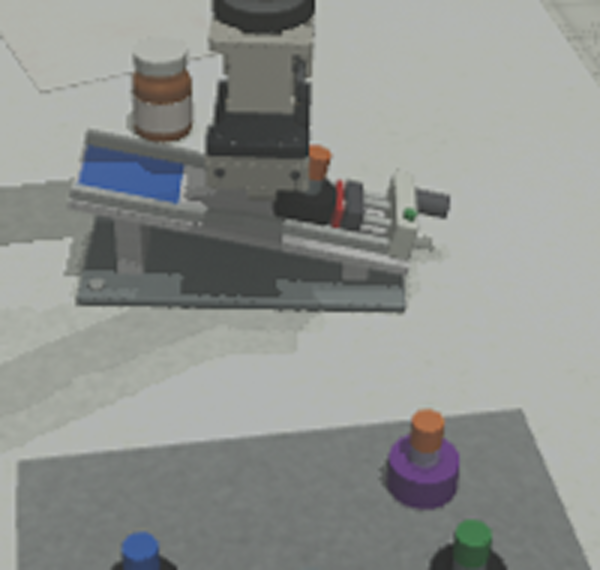

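Request:
play_rows(targets=[[0.0007, 0, -0.00015, 0], [0.0007, 0, -0.00015, 0], [0.0007, 0, -0.00015, 0], [0.0007, 0, -0.00015, 0], [0.0007, 0, -0.00015, 0], [0.0007, 0, -0.00015, 0], [0.0007, 0, -0.00015, 0], [0.0007, 0, -0.00015, 0]])

```text
time: 16.08
tcp_pos: [0.5666, 0.1426, 0.0736]
eef_rot: [0.302, 3.126, 0.0]
contact_force: [-2.0, 0.6, -0.6]
width: 0.0002
```

```bash
python3 st.py
```

```text
16.075 chute tcp mm [[ 7.  -0.7 15.4]] F chute [-1.86  0.19 -0.96]
```

Request:
play_rows(targets=[[0.0007, 0, -0.00015, 0], [0.0007, 0, -0.00015, 0], [0.0007, 0, -0.00015, 0], [0.0007, 0, -0.00015, 0], [0.0007, 0, -0.00015, 0], [0.0007, 0, -0.00015, 0], [0.0007, 0, -0.00015, 0], [0.0007, 0, -0.00015, 0]])

```text
time: 17.08
tcp_pos: [0.5606, 0.1439, 0.0747]
eef_rot: [0.302, 3.127, 0.0]
contact_force: [0.5, -0.5, 0.9]
width: 0.0007
```

```bash
python3 st.py
```

```text
17.075 chute tcp mm [[ 0.8 -0.6 15.2]] F chute [ 0.41 -0.42  1.02]
```

Free of the carrier; retreat uphill and up, then look.

Request:
play_rows(targets=[[0.005, 0, -0.003, 0], [0.015, 0, -0.01, 0], [0.02, 0, -0.04, 0], [0.03, 0, -0.05, 0], [0.05, 0, -0.02, 0], [0.05, 0, 0, 0], [0, 0, 0, 0], [0, 0, 0, 0]])

```text
time: 18.08
tcp_pos: [0.3939, 0.1765, 0.1984]
eef_rot: [0.301, 3.125, 0.001]
contact_force: [0.8, 1.3, -0.1]
width: 0.0004
```

Run:
```python
from station import r,cams
from h import *
for n in("side","top"):
    c=cams.camera(n);np.savez(n+"8.npz",**c)
    im=c["pixels"][:,:,::-1]; im=im[120:310,220:420] if n=="side" else im[140:300,230:430]
    cv2.imwrite(f"pics/{n}8.png",cv2.resize(im,None,fx=3,fy=3,interpolation=2))
c=load("side8");h,s,v=[hsv(c)[...,k] for k in range(3)]
M=np.zeros(h.shape,bool);M[150:200,300:327]=1
for i,st,ce,mm in comps(M&(h<20)&(s>120)&(v>60),8):
    o,d=ray(c,ce); P=o+d*np.dot(Y,O-o)/np.dot(Y,d)
    print(st,ce,"cloud",chute(cloud(c,mm).mean(0)).round(4),"mid",chute(P).round(4))
```

```text
[321 169   6   5  26] [323.76923077 170.73076923] cloud [[ 0.0413 -0.0039  0.0606]] mid [[ 0.0418 -0.      0.0582]]
```

View pics/side8.png

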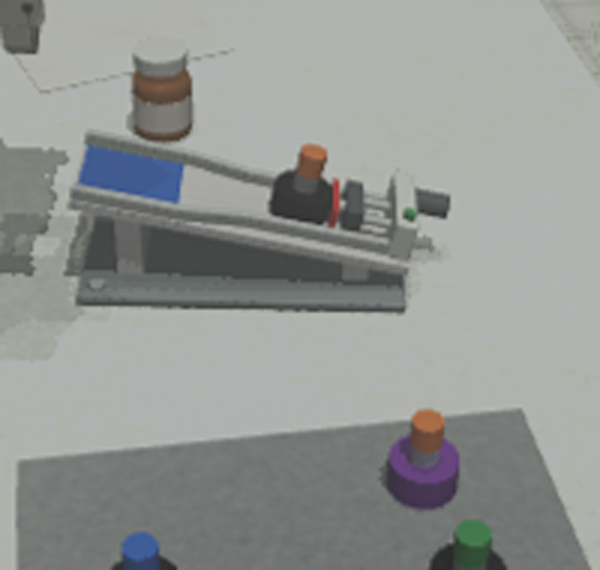

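View pics/top8.png

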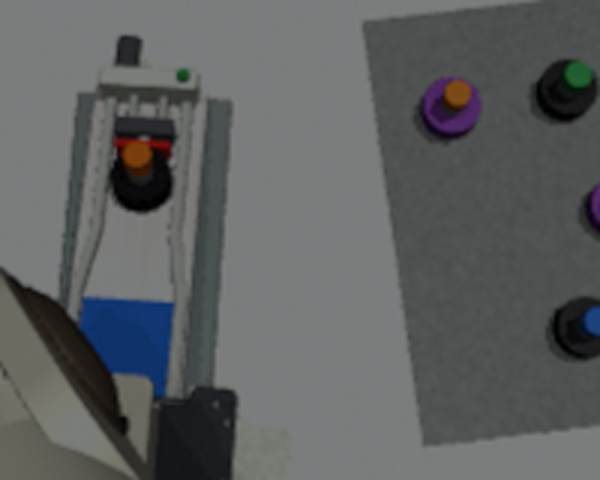

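```bash
python3 - <<'E'
from h import *
for n,box in(("side4",(326,178,336,200)),("side8",(326,178,336,200))):
    c=load(n);h,s,v=[hsv(c)[...,k] for k in range(3)]
    M=np.zeros(h.shape,bool);M[box[1]:box[3],box[0]:box[2]]=1
    m=M&((h<6)|(h>172))&(s>100)&(v>40)
    w=(c["pixels"][...,0].astype(float)-c["pixels"][...,1]).clip(0)*M
    uu=np.arange(640)[None]*np.ones((400,1))
    print(n,m.sum(),uu[m].mean().round(2),"weighted",((w*uu).sum()/w.sum()).round(3), w[178:200,326:336].sum(0).round())
    # lower/upper rows separately
    for rr in((178,186),(186,195)): 
        ww=w[rr[0]:rr[1]];print(rr,((ww*uu[rr[0]:rr[1]]).sum()/ww.sum()).round(3))
E
python3 - <<'E'
import cv2,numpy as np
a=[cv2.resize(np.load(f"side{k}.npz")["pixels"][160:205,300:350,::-1],None,fx=8,fy=8,interpolation=0) for k in(4,8)]
cv2.imwrite("pics/cmp.png",np.hstack(a))
E
```

```text
side4 29 330.31 weighted 330.467 [   0.    0.   96.  385.  950. 1158.  400.    6.    0.    0.]
(178, 186) 330.724
(186, 195) 330.302
side8 32 331.22 weighted 331.234 [  48.    7.    0.  105.  301. 1137. 1144.  156.    0.    0.]
(178, 186) 331.361
(186, 195) 331.19
```

View pics/cmp.png

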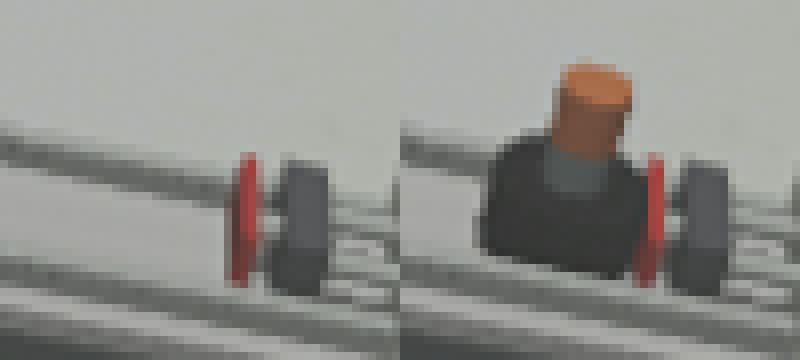

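The plate still sits about 0.8 px (roughly 2 mm) downhill of its rest position, and the puck is against it. So the stop is still in contact with about 2 N.

```bash
python3 -c "
from station import r
print(r.read_state()['time']); print(r.job_done())"
```

```text
18.175
the job is handed in; nothing more can be done
None
```

The orange-capped carrier (black puck) is resting against the red stop, standing flat in the chute, and I handed the job in at 18.2 s; no verdict was given.

- **Entry zone:** I gripped the carrier by its cap and set it down at chute x ≈ -87 mm, on the centre line to within about 2 mm. The side view showed it standing flat.
- **Push:** I pushed low on the puck with closed fingers until they read about 8.5–9.6 N along the chute, including roughly 1–2 N of sliding friction. I held that for about 0.8 s, then backed off slowly.
- **Last checks:** After I withdrew, the side view put the carrier upright at x ≈ 41 mm, about 4 mm or less off centre. It is touching the stop plate, which is still displaced about 2 mm (roughly 2 N). That contact force is inferred from the plate's shift of about 0.8 px, not measured directly.
- **Other objects:** By eye in the pictures, the other carriers and the jar had not moved; I did not measure their positions at the end.
- **Failed or disagreed:** No check failed. The side camera placed the blue zone's centre about 7 mm off the top camera, because a rail hid part of it. I used the top view, and the wrist camera agreed with it to about 1.5 mm.

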